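# Load the strip tray, then shim up the strip analyser and hold the wedge

## Task

Slide the strip tray, thin nose first, fully home into the slot in the front of the strip analyser and let go of it. Then level the analyser: push the metal levelling wedge, thin end first and flat on the bench, under the steel bar at the analyser's front edge until that edge has just lifted off its base, by about 5 mm, and finish while still gripping the wedge there, with the wedge alone carrying the front. Leave everything else on the bench where it stands.

Things in the scene. Friction and masses are not known exactly. Their poses are not given: they have to be found in the camera images.
- analyser: Strip analyser's fixed dark steel base, 180 (x) by 200 (y) by 16 mm. Origin: centre of its underside, on the bench; +x points from front to back. On it lies the white head, same outline, from 16 to 78 mm above the bench (paper roll on its back part up to 119), hinged along the back edge. Behind the bar the base has a gap, y -90 to -10 mm, open to the front, 90 mm deep.
- head (a joint): Tilt of the analyser's head about its back edge, rad: 0 lying on the base, growing as the front rises. The head (about 0.8 kg, some 4 N at the bar) falls back by its own weight. The bar is 186 mm from the hinge: 5 mm of lift is 0.027 rad.
- slot_mouth (a point): Middle of the lower edge of the slot's mouth in the head's front face: 50 mm to +y of the head's middle, 36 mm above the bench. +x points straight into the slot, +z up. Slot 63 mm wide, 11 high, 100 deep to a solid end wall. Flared black cheeks stand 17 mm out on both sides of the mouth and open to about 78 mm. The face goes on up to 42 mm above this point.
- bar (a point): Middle of the round steel lifting bar along the head's lower front edge: 8 mm thick, 74 long (y), 55 mm to -y of the head's middle, on two brackets, its axis 6 mm in front of the face. The point is on the axis, 16 mm above the bench while the head lies on the base (12 mm gap beneath the bar), and rises with the head. +x points to the analyser's back, the way the wedge goes in.
- tray_grip (a point): Centre of the grip block of the loose grey strip tray (90 g): a flat slab 150 (x) by 60 by 8 mm, its last 14 mm at the nose 52 wide and 5 thick. Nose (+x) 135 mm from this point, rear end 15. The block, 26 (x) by 22 (y) by 28 high, stands on the slab's rear; this point is 22 mm above the tray's underside. Fully home, the nose meets the end wall and this point is 35 mm before the mouth.
- wedge_grip (a point): Centre of the grip block, 40 (x) by 30 by 55 mm high, of the loose aluminium wedge (about 220 g); 27.5 mm above its flat underside. Thin end (4 mm high) at +x, 120 mm from here; from it the top rises 1 in 4 to 24 mm over 80 mm, then 20 mm level to the block; 30 wide. It meets the bar when this point is about 88 mm before the bar's middle; each 4 mm further lifts the bar 1 mm.
- cup_a: Specimen cup with red cap, 54 mm across, 65 high. A bystander, to be left alone. Origin: centre of its underside.
- cup_b: Second specimen cup, the same. A bystander, to be left alone. Origin: centre of its underside.
- strip_can: White round can, 44 mm across, 75 high. A bystander, to be left alone. Origin: centre of its underside.
- paper_roll: Paper roll standing on end, 50 mm across, 57 high. A bystander, to be left alone. Origin: centre of its underside.
- timer: Grey flat timer, 60 by 70 by 22 mm. A bystander, to be left alone. Origin: centre of its underside.
- slide_box: White flat box, 50 by 80 by 30 mm. A bystander, to be left alone. Origin: centre of its underside.
Things that resemble listed ones, but are neither listed nor needed, are in the scene too. Leave any green or orange look-alike of the part that bears wedge_grip alone.

How it is judged:
By the outcome, as a careful person would: the job done as asked, in the order asked, and still so for the second after the job is handed in, while the arm keeps its last pose, push and grip.
It also fails if it takes over 72 s, if anything falls off the work surface, if the arm or the gripper's body presses on something with over 40 N, if the wrist force passes 120 N, or if a joint passes its speed limit or range.

## Robot

A 6-joint arm with a two-finger parallel gripper is mounted at the origin on the work surface. World frame = base frame: x ahead of the robot, y to its left, z up, the work surface at z = 0. Lengths are in m, angles in rad, forces in N, time in s.
With the tool pointing down it reaches from about 0.35 to 0.775 m from the base axis. Payload 7.3 kg.
Tool frame: the origin (TCP) lies on the centre line of the jaws, within the pads' length; the fingertips stand 17 mm ahead of it and the grasp point (between the pads) lies 2 mm behind it (robot.tip_extent is the distance from the TCP to the fingertips, in m); z points along the fingers, y is the line along which they close (so a half turn about z gives the same grasp; the last joint's range is limited). The gripper opens to 92 mm and grips with 3 to 60 N. Pads are 19 mm wide; open, the fingers measure 130 mm over their backs; the gripper's body (75 mm by 190 mm) begins 47 mm behind the grasp point.
Start: joints at [-1.437, 0.342, 1.524, -0, 1.275, -0.146], TCP at [0.145, -0.505, 0.244] pointing down, gripper open.
Joint ranges: [-2.53, 2.53], [-0.77, 2.02], [0.04, 2.7], [-1, 4.14], [0.28, 2.66], [-3.11, 3.11]. Speed limits (rad/s): [2.57, 2.57, 3.14, 3.14, 3.14, 3.14].

## Interface

Orientations are given as [roll, pitch, yaw] about the fixed x, y, z axes, in that order (R = Rz(yaw) Ry(pitch) Rx(roll)).
In Python, from cell import robot gives the robot as it stands.
- The arm moves only by the tool step_arm, never from a script. Its argument "motion" is a list of rows, each a list of 2 entries, a list of its own where there are three numbers: the shift along the tool's x, y, z in units of 60 mm (1.0 is 60 mm), then the turn about the tool's z in rad. In form: [[[x, y, z], spin], ...]. A call has 1 to 10 rows; each row is the pose to reach, as a shift and turn from the pose commanded when the call began, along the tool's axes at that moment; what a row does not reach only later rows make up. A row lasts 1/8 s, in which the tool goes at most 62.5 mm and 10.7 degrees, less where a joint would pass 70% of its speed; a pose out of reach is approached as far as the arm can. A call with a gripper value outside its range is refused whole. "hand" is the closure in counts, from 0 (fully open) to 255 (shut), set as the call begins (left out, the last holds). The fingers move at their own pace and stop on an object; "squeeze" is the grip in N (left out, the last holds). Time passes only in rows, so rows that repeat a pose let the fingers close. It gives the time, the measured TCP pose, the force, the opening and the grip force at its end, in the units of the state.
- robot.observe(): the state, without advancing time (a new reading comes with each control period).
- robot.read_camera(name): name is "side" or "top"; returns a dict with "pixels" (400x640x3 uint8, red, green, blue), "intrinsics" (3x3 intrinsics, pixels), "xyz" and "rotation" of the camera in the world. Camera axes: x right, y up, looking along -z (the intrinsics and any distortion apply to the point x, -y, -z); pixel columns grow to the right and rows downward; lengths in m; the calibration is good to about 2 mm. A picture is of the moment at which its call begins. There is no depth.
- robot.hand_in(): hands the job in; it is judged then, once.
The state is a dict: "time": time; "qpos": joint angles; "qvel": joint speeds; "joint_efforts": joint torques, N m; "tool_pos": TCP position; "tool_rot": TCP orientation; "contact_force": force on the tool from outside, world axes, zero at the start; "torque": the same for the moment, N m; "opening": finger opening in m; "grip_force": force on a finger pad.
Only numpy, scipy, OpenCV 4.12 (cv2) and the standard library are available. Lean on these libraries where they do the work, as an engineer would, in place of code of your own. Each camera call takes 0.05 s, during which the arm holds its last target. There are 200 camera calls.

## Working session

There is one attempt and no reset: what is moved stays moved. The work goes in short steps, Python scripts to look and compute and a tool call to move; the robot and the scene stay as the last step left them, time stands still between calls to the robot, and variables do not carry over. Pictures are saved under pics/ and viewed, at most 10 in all, crops included, and the job is handed in when it is done.

Besides the shell and the picture viewer there is one more tool, called after "Call:" as name(argument=value, ...), one argument or row to a line, values as JSON. step_arm: Moves the arm, as the interface text tells. Its arguments: {"type":"object","properties":{"motion":{"type":"array"},"hand":{"type":"number"},"squeeze":{"type":"number"}},"required":["motion"]}

```bash
mkdir -p pics; ls
python3 - <<'E'
from cell import robot
import cv2,numpy as np
np.set_printoptions(precision=4,suppress=True)
for n in("side","top"):
    c=robot.read_camera(n); cv2.imwrite(f"pics/{n}0.png",c["pixels"][:,:,::-1])
    print(n,c["intrinsics"],c["xyz"],c["rotation"],[k for k in c])
print(robot.observe())
E
```

```text
pics
side [[418.4547   0.     313.1538]
 [  0.     418.4547 207.7209]
 [  0.       0.       1.    ]] [0.3084 0.8109 0.7551] [ 0.8196  0.0146 -2.8443] ['pixels', 'intrinsics', 'xyz', 'rotation']
top [[394.3158   0.     320.2458]
 [  0.     394.3158 195.8736]
 [  0.       0.       1.    ]] [0.4255 0.0768 1.1767] [ 0.0943 -0.0058 -1.5628] ['pixels', 'intrinsics', 'xyz', 'rotation']
{'time': 0.1, 'qpos': array([-1.437 ,  0.3426,  1.5249,  0.    ,  1.2754, -0.146 ]), 'qvel': array([-0.0015, -0.0011, -0.0031,  0.0001,  0.0003, -0.0017]), 'joint_efforts': array([  0.0017, -43.2003, -24.4695,   0.0719,   0.0526,  -0.    ]), 'tool_pos': array([ 0.145 , -0.5042,  0.2431]), 'tool_rot': array([-3.1403, -0.0002,  0.2798]), 'contact_force': array([-0.1712, -1.2974, -0.6189]), 'torque': array([-0.0153, -0.0118, -0.0478]), 'grip_force': 0.0, 'opening': 0.09189584423228712}
```

View pics/top0.png

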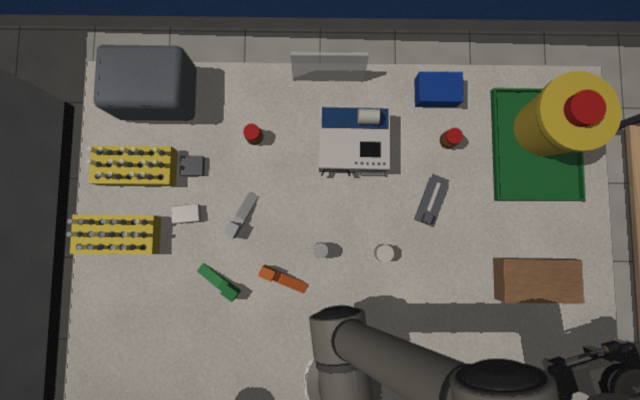

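View pics/side0.png

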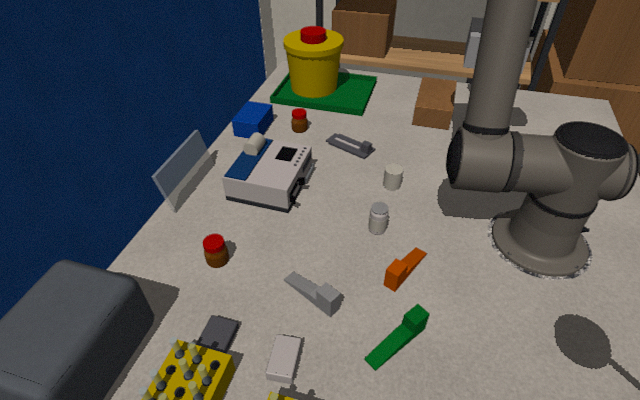

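The top view shows the analyser at about (355,140), the tray at (432,200), the metal wedge at (242,215), and the green and orange look-alikes at (218,282) and (284,279). The side view agrees: analyser (270,175), tray (350,146), wedge (315,292). Next I'll zoom in for pixel points.

Run:
```python
import cv2,numpy as np
def crop(n,u,v,w,h,s):
    im=cv2.imread(f"pics/{n}0.png")[v:v+h,u:u+w]
    im=cv2.resize(im,None,fx=s,fy=s,interpolation=cv2.INTER_CUBIC)
    for i in range(0,w,10): cv2.putText(im,str(u+i),(i*s,8),0,.3,(0,0,255),1); cv2.line(im,(i*s,10),(i*s,14),(0,0,255),1)
    for i in range(0,h,10): cv2.putText(im,str(v+i),(0,i*s+4),0,.3,(0,0,255),1); cv2.line(im,(20,i*s),(25,i*s),(0,0,255),1)
    return im
a=np.hstack([crop("top",220,185,50,60,5),crop("top",405,170,50,60,5)]) #500x300
a=np.hstack([a,np.zeros((300,300,3),np.uint8)]); a[:270,500:800]=crop("side",320,128,60,54,5)
b=np.hstack([crop("side",280,262,70,60,5),crop("top",310,130,90,60,5)])
cv2.imwrite("pics/m1.png",np.vstack([a,b]))
cv2.imwrite("pics/m2.png",np.hstack([crop("side",220,130,110,90,7)]))
```

```text
(no output)
```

View pics/m1.png

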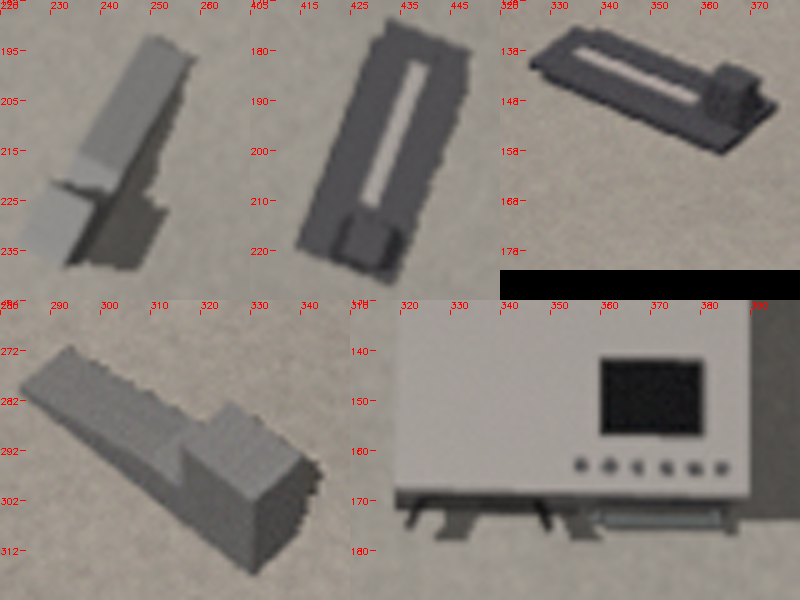

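View pics/m2.png

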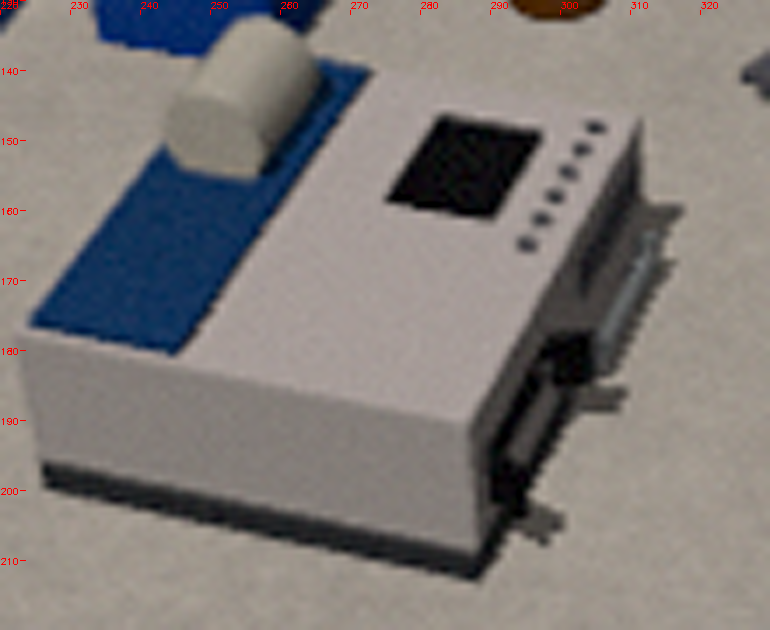

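The crops give me usable corner pixels. For the wedge, the block top is at about (231,229) in top and (328.5,292) in side. For the tray, the block top is at about (428,217) in top and (366.5,144) in side. The analyser front edge runs (319.4,168)–(390,169.4) in top. Next I'll triangulate heights and fit poses.

```bash
cat > h.py <<'E'
import numpy as np
from scipy.spatial.transform import Rotation as Rt
from scipy.optimize import least_squares
np.set_printoptions(precision=4,suppress=True)
C={"side":(418.4547,313.1538,207.7209,[0.3084,0.8109,0.7551],[0.8196,0.0146,-2.8443]),
   "top":(394.3158,320.2458,195.8736,[0.4255,0.0768,1.1767],[0.0943,-0.0058,-1.5628])}
def proj(n,P):
    f,cx,cy,t,r=C[n]; q=(np.atleast_2d(P)-t)@Rt.from_euler("xyz",r).as_matrix()
    return np.c_[cx+f*q[:,0]/-q[:,2], cy+f*q[:,1]/q[:,2]]
def tri(a,b):
    s=least_squares(lambda p:np.r_[proj("top",p)[0]-a,proj("side",p)[0]-b],[.5,0,.05]); return s.x,np.abs(s.fun).max()
def fit(obs,x0,z=False): # obs: (cam, local xyz, pixel); pose x,y,yaw(,z)
    def W(p,l): return Rt.from_euler("z",p[2]).apply(l)+[p[0],p[1],p[3] if z else 0]
    s=least_squares(lambda p:np.concatenate([proj(c,W(p,l))[0]-u for c,l,u in obs]),x0,loss="soft_l1")
    return s.x,np.reshape(np.concatenate([proj(c,W(s.x,l))[0]-u for c,l,u in obs]),(-1,2))
E
python3 - <<'E'
from h import *
print("wedge block top",tri((231.4,229.4),(328.5,292)))
print("tray block top",tri((428,217),(366.5,144)))
print("an FL top",tri((319.4,168),(287.1,190.3)),"FR",tri((390,169.4),(311.4,147.1)))
print("bar",tri((359.4,173),(306.1,183.6)),tri((385,173.4),(313.6,163.6)))
w=[("top",(.12,.015,.004),(251,192.4)),("top",(.12,-.015,.004),(259.4,196.4)),("top",(.02,.015,.055),(230,221)),("top",(.02,-.015,.055),(239,225)),
("side",(-.02,-.015,.055),(341,293)),("side",(.02,-.015,.055),(326,282.4)),("side",(-.02,.015,.055),(330.4,302)),("side",(.02,.015,.055),(316.4,290.6)),("side",(.12,-.015,.004),(294.4,271.2)),("side",(.12,.015,.004),(284,279.6)),("side",(-.02,.015,0),(330.8,317))]
print("wedge",*fit(w,[.4,.3,-.4])); print("z free",fit(w,[.4,.3,-.4,0],True)[0])
t=[("top",(.135,.026,.005),(432.6,173.4)),("top",(.121,-.03,.006),(449,180)),("top",(-.015,.03,.008),(414.4,219.4)),("top",(-.015,-.03,.008),(433,227)),("top",(0,0,.036),(428,217)),
("side",(0,0,.036),(366.5,144)),("side",(-.015,-.03,.008),(375.4,149)),("side",(-.015,.03,.004),(364.4,158.6)),("side",(.121,.03,.005),(326,141.4))]
print("tray",*fit(t,[.35,-.2,-.3])); print("z free",fit(t,[.35,-.2,-.3,0],True)[0])
a=[("top",(-.09,.1,.078),(319.4,168)),("top",(-.09,-.1,.078),(390,169.4)),("side",(-.09,.1,.078),(287.1,190.3)),("side",(-.09,-.1,.078),(311.4,147.1)),("side",(-.09,.1,0),(288.6,212.9)),
("top",(-.096,-.018,.016),(359.4,173)),("top",(-.096,-.092,.016),(385,173.4))]
p,r=fit(a,[.6,0,0]);print("an",p,r); print("z free",fit(a,[.6,0,0,0],True)[0])
R=Rt.from_euler("z",p[2])
print("slot",R.apply([-.09,.05,.036])+[p[0],p[1],0],"bar",R.apply([-.096,-.055,.016])+[p[0],p[1],0])
E
```

```text
wedge block top (array([0.4354, 0.3231, 0.0505]), np.float64(0.42438312451272964))
tray block top (array([ 0.4743, -0.2432,  0.03  ]), np.float64(0.2088362071544907))
an FL top (array([0.6107, 0.0747, 0.0753]), np.float64(0.6760450958331319)) FR (array([ 0.609 , -0.1256,  0.0714]), np.float64(0.6510781617246266))
bar (array([ 0.6051, -0.0469,  0.0016]), np.float64(0.5879370695982118)) (array([ 0.6038, -0.1209,  0.0181]), np.float64(0.011641333799133236))
wedge [ 0.4351  0.3252 -0.4858] [[-1.5471 -1.0394]
 [-1.1675 -0.2955]
 [-0.906  -0.6811]
 [-0.6818  0.3455]
 [ 0.0626 -0.0917]
 [ 0.6287 -0.7587]
 [ 0.4586 -0.0446]
 [ 0.0154 -0.3389]
 [ 0.0829 -0.8027]
 [ 0.6943 -1.571 ]
 [-0.3219  0.3376]]
z free [ 0.4357  0.3229 -0.4786 -0.0049]
tray [ 0.4737 -0.241  -0.3734] [[-0.0875 -0.5875]
 [-0.5078  3.9562]
 [-0.3997 -0.7703]
 [-0.0469 -0.8147]
 [-0.1474  0.3249]
 [-0.0108 -1.2514]
 [-0.1174 -1.3848]
 [ 0.0388 -0.6995]
 [ 2.2436  0.6836]]
z free [ 0.474  -0.2428 -0.3713 -0.004 ]
an [ 0.7001 -0.0257 -0.0096] [[-0.3104 -0.9599]
 [-0.0087 -1.0557]
 [ 0.3587 -0.6627]
 [ 0.4954 -1.6915]
 [ 0.543  -0.5999]
 [-0.7437  0.2435]
 [-1.4871  0.2993]]
z free [ 0.7012 -0.0281 -0.0129 -0.0054]
slot [0.6106 0.0252 0.036 ] bar [ 0.6036 -0.0798  0.016 ]
```

Relative fits are consistent, with a common z bias of about −5 mm from calibration. Moving over the tray.

```bash
cat > go.py <<'E'
import sys,numpy as np
from cell import robot
from scipy.spatial.transform import Rotation as Rt
def go(x,y,z,yaw):
    o=robot.observe(); R=Rt.from_euler("xyz",o["tool_rot"])
    d=R.inv().apply(np.array([x,y,z])-o["tool_pos"])/.06
    s=(o["tool_rot"][2]-yaw+np.pi/2)%np.pi-np.pi/2
    print("t",o["time"],"pos",o["tool_pos"].round(4),"rot",o["tool_rot"].round(4),"F",o["contact_force"].round(1),"\nmove",d.round(3),"spin",round(s,4),flush=True)
go(*map(float,sys.argv[1:5]))
E
python3 go.py .474 -.2425 .12 -.372
python3 -c "
from h import *
print(tri((323,245),(377,207)),tri((386,249),(393,168)))"
```

```text
t 0.1 pos [ 0.145  -0.5042  0.2431] rot [-3.1403e+00 -2.0000e-04  2.7980e-01] F [-0.2 -1.3 -0.6] 
move [ 6.475 -2.675  2.057] spin 0.6518
(array([0.3896, 0.0619, 0.0646]), np.float64(1.1091202900011865)) (array([ 0.379 , -0.1165,  0.0531]), np.float64(1.2228142266853865))
```

Call:
step_arm(
  motion=[
    [[6.475,-2.675,2.05],0.652],
    [[6.475,-2.675,2.05],0.652],
    [[6.475,-2.675,2.05],0.652],
    [[6.475,-2.675,2.05],0.652],
    [[6.475,-2.675,2.05],0.652],
    [[6.475,-2.675,2.05],0.652],
    [[6.475,-2.675,2.05],0.652],
    [[6.475,-2.675,2.05],0.652],
    [[6.475,-2.675,2.05],0.652],
    [[6.475,-2.675,2.05],0.652],
  ],
  hand=100,
  squeeze=25,
)

```text
time: 1.35
tool_pos: [0.4733, -0.2442, 0.1211]
tool_rot: [3.141, -0.0, -0.373]
contact_force: [0.5, 0.2, -0.3]
opening: 0.0557
grip_force: 0.0
```

```bash
python3 go.py .474 -.2425 .0285 -.372
```

```text
t 1.35 pos [ 0.4733 -0.2442  0.1211] rot [ 3.1411e+00 -2.0000e-04 -3.7350e-01] F [ 0.5  0.2 -0.3] 
move [ 1.000e-03 -3.100e-02  1.543e+00] spin -0.0015
```

Call:
step_arm(
  motion=[
    [[0,-0.03,0.7],0],
    [[0,-0.03,1.3],0],
    [[0,-0.03,1.54],0],
    [[0,-0.03,1.54],0],
    [[0,-0.03,1.54],0],
  ],
)

```text
time: 1.98
tool_pos: [0.4753, -0.2423, 0.0297]
tool_rot: [3.141, -0.002, -0.373]
contact_force: [0.1, 0.1, 0.5]
opening: 0.0557
grip_force: 0.0
```

Call:
step_arm(
  motion=[
    [[0,0,0],0],
    [[0,0,0],0],
    [[0,0,0],0],
    [[0,0,0],0],
    [[0,0,0],0],
    [[0,0,0],0],
  ],
  hand=255,
  squeeze=25,
)

```text
time: 2.72
tool_pos: [0.4748, -0.2414, 0.0284]
tool_rot: [3.142, -0.0, -0.372]
contact_force: [0.2, 1.2, 3.0]
opening: 0.0218
grip_force: 25.0
```

Call:
step_arm(
  motion=[
    [[0,0,-0.5],0],
    [[0,0,-1.2],0],
    [[0,0,-1.2],0],
    [[0,0,-1.2],0],
  ],
)

```text
time: 3.22
tool_pos: [0.4743, -0.2411, 0.0997]
tool_rot: [-3.141, 0.001, -0.372]
contact_force: [0.2, -1.3, -0.4]
opening: 0.0217
grip_force: 25.0
```

```bash
python3 go.py .435 .0235 .0985 -.0115
```

```text
t 3.225 pos [ 0.4743 -0.2411  0.0997] rot [-3.1414e+00  1.0000e-03 -3.7220e-01] F [ 0.2 -1.3 -0.4] 
move [-2.213 -3.869  0.023] spin -0.3607
```

Call:
step_arm(
  motion=[
    [[-0.9,0,-0.6],-0.1],
    [[-2.2,-0.9,-0.6],-0.36],
    [[-2.21,-1.9,-0.6],-0.36],
    [[-2.21,-2.9,-0.6],-0.36],
    [[-2.21,-3.87,-0.6],-0.36],
    [[-2.21,-3.87,-0.6],-0.36],
    [[-2.21,-3.87,-0.6],-0.36],
    [[-2.21,-3.87,-0.6],-0.36],
  ],
)

```text
time: 4.22
tool_pos: [0.435, 0.022, 0.1357]
tool_rot: [3.141, 0.002, -0.014]
contact_force: [-0.8, -0.4, -1.0]
opening: 0.0215
grip_force: 25.0
```

```bash
python3 go.py .435 .0235 .066 -.0115
```

```text
t 4.225 pos [0.435  0.022  0.1357] rot [ 3.1413e+00  1.7000e-03 -1.3500e-02] F [-0.8 -0.4 -1. ] 
move [ 0.002 -0.025  1.162] spin -0.002
```

Call:
step_arm(
  motion=[
    [[0.15,-0.02,0],0],
    [[0.15,-0.02,0.6],0],
    [[0.15,-0.02,1.16],0],
    [[0.15,-0.02,1.16],0],
    [[0.15,-0.02,1.16],0],
    [[0.15,-0.02,1.16],0],
  ],
)

```text
time: 4.97
tool_pos: [0.4457, 0.0239, 0.068]
tool_rot: [3.141, -0.003, -0.013]
contact_force: [-0.0, -0.5, -1.1]
opening: 0.0214
grip_force: 25.0
```

```bash
python3 - <<'E'
from cell import robot
import cv2,numpy as np
def crop(im,u,v,w,h,s):
    im=cv2.resize(im[v:v+h,u:u+w],None,fx=s,fy=s,interpolation=cv2.INTER_CUBIC)
    for i in range(0,w,10): cv2.putText(im,str(u+i),(i*s,8),0,.3,(0,0,255),1); cv2.line(im,(i*s,10),(i*s,14),(0,0,255),1)
    for i in range(0,h,10): cv2.putText(im,str(v+i),(0,i*s+4),0,.3,(0,0,255),1); cv2.line(im,(20,i*s),(25,i*s),(0,0,255),1)
    return im
t=robot.read_camera("top")["pixels"][:,:,::-1]; s=robot.read_camera("side")["pixels"][:,:,::-1]
cv2.imwrite("pics/m3.png",np.hstack([crop(t,305,150,65,90,6),crop(s,275,130,65,90,6)]))
E
python3 go.py .445 .0235 .066 -.0115
```

```text
t 5.075 pos [0.4454 0.0241 0.0677] rot [ 3.1413e+00 -2.2000e-03 -1.2300e-02] F [ 0.2 -0.6 -1.3] 
move [-0.006  0.01   0.029] spin -0.0008
```

View pics/m3.png

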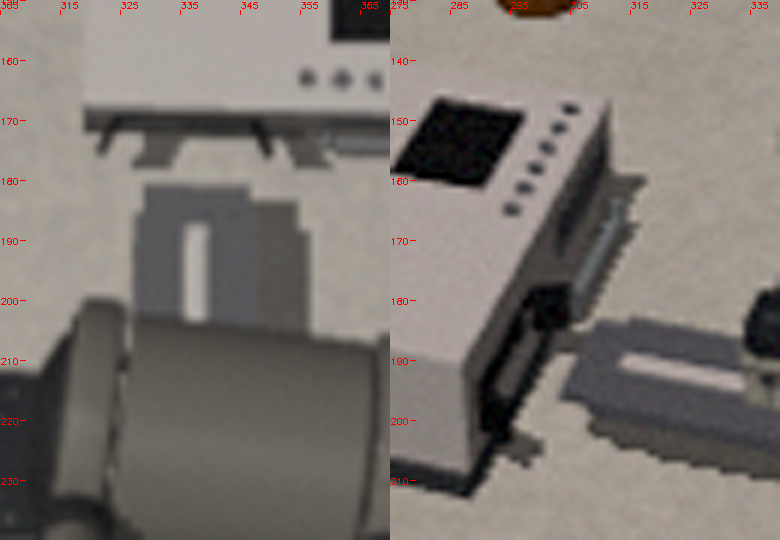

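In this crop the nose spans u 329.2–346.7 (centre 337.9), while the cheek tips are at 321.7 and 349.7 (centre 335.7). The tray therefore looks about 5 mm too far to −y. I'll check this with projections.

Run:
```python
from h import *
p=np.array([.4455,.024,.0392]); R=Rt.from_euler("z",-.0125)
for n in("top","side"):
    print(n,"nose L,R",proj(n,R.apply([[.135,.026,.005],[.135,-.026,.005],[.121,.03,.008]])+p).round(1))
for ys in(.0235,.0285):
    q=[.6106,ys,.036]
    print(ys,"cheek tips top",proj("top",R.apply([[-.017,.039,.011],[-.017,-.039,.011],[0,.0315,.011],[0,-.0315,.011]])+q).round(1).tolist(),
     "side",proj("side",R.apply([[-.017,.039,.005],[-.017,-.039,.005]])+q).round(1).tolist())
```

```text
top nose L,R [[328.2 179.4]
 [346.2 179.8]
 [326.8 184. ]]
side nose L,R [[302.8 195.2]
 [309.1 182.8]
 [307.4 196.4]]
0.0235 cheek tips top [[323.3, 174.7], [350.3, 175.2], [326.0, 168.9], [347.8, 169.4]] side [[296.1, 198.8], [305.8, 180.3]]
0.0285 cheek tips top [[321.6, 174.7], [348.5, 175.2], [324.3, 168.9], [346.0, 169.4]] side [[295.5, 200.0], [305.2, 181.4]]
```

The slot centre corrects to y ≈ 0.0275. I'll shift the tray and start inserting.

Call:
step_arm(
  motion=[
    [[0,-0.09,0.03],0],
    [[0,-0.09,0.03],0],
    [[0,-0.09,0.03],0],
    [[0.15,-0.09,0.03],0],
    [[0.3,-0.09,0.03],0],
    [[0.45,-0.09,0.03],0],
    [[0.6,-0.09,0.03],0],
    [[0.7,-0.09,0.03],0],
    [[0.7,-0.09,0.03],0],
  ],
)

```text
time: 6.2
tool_pos: [0.4871, 0.0291, 0.0648]
tool_rot: [3.141, -0.0, -0.012]
contact_force: [-0.1, 0.2, -1.2]
opening: 0.0217
grip_force: 25.0
```

```bash
python3 - <<'E'
from cell import robot
import cv2,numpy as np
def crop(im,u,v,w,h,s):
    im=cv2.resize(im[v:v+h,u:u+w],None,fx=s,fy=s,interpolation=cv2.INTER_CUBIC)
    for i in range(0,w,10): cv2.putText(im,str(u+i),(i*s,8),0,.3,(0,0,255),1); cv2.line(im,(i*s,10),(i*s,14),(0,0,255),1)
    for i in range(0,h,10): cv2.putText(im,str(v+i),(0,i*s+4),0,.3,(0,0,255),1); cv2.line(im,(20,i*s),(25,i*s),(0,0,255),1)
    return im
t=robot.read_camera("top")["pixels"][:,:,::-1]; s=robot.read_camera("side")["pixels"][:,:,::-1]
cv2.imwrite("pics/m4.png",np.hstack([crop(t,310,155,50,50,8),crop(s,280,165,50,50,8)]))
E
python3 go.py .489 .0294 .0665 -.0115
```

```text
t 6.3 pos [0.4864 0.0292 0.0648] rot [ 3.1416e+00  6.0000e-04 -1.2200e-02] F [ 0.2  0.1 -0.8] 
move [ 0.043 -0.005 -0.029] spin -0.0007
```

View pics/m4.png

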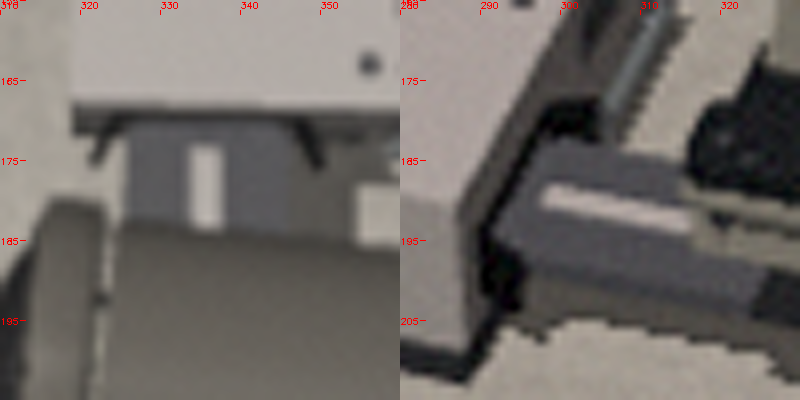

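The nose is inside the mouth and the slab (u 325.6–346.9) sits centred between the cheek roots (325–347). I'll continue inward, raising about 1 mm.

Call:
step_arm(
  motion=[
    [[0,0,-0.02],0],
    [[0.1,0,-0.02],0],
    [[0.2,0,-0.02],0],
    [[0.3,0,-0.02],0],
    [[0.4,0,-0.02],0],
    [[0.5,0,-0.02],0],
    [[0.6,0,-0.02],0],
    [[0.7,0,-0.02],0],
  ],
)

```text
time: 7.3
tool_pos: [0.5291, 0.0286, 0.0661]
tool_rot: [3.142, 0.0, -0.012]
contact_force: [0.5, -0.2, -1.1]
opening: 0.0219
grip_force: 25.0
```

Call:
step_arm(
  motion=[
    [[0.1,0,0],0],
    [[0.2,0,0],0],
    [[0.3,0,0],0],
    [[0.4,0,0],0],
    [[0.5,0,0],0],
    [[0.6,0,0],0],
    [[0.6,0,0],0],
  ],
)

```text
time: 8.18
tool_pos: [0.5652, 0.0281, 0.066]
tool_rot: [3.141, -0.0, -0.012]
contact_force: [-0.1, -0.7, -1.1]
opening: 0.0218
grip_force: 25.0
```

Call:
step_arm(
  motion=[
    [[0.05,0,0],0],
    [[0.1,0,0],0],
    [[0.12,0,0],0],
    [[0.14,0,0],0],
    [[0.14,0,0],0],
  ],
)

```text
time: 8.8
tool_pos: [0.5732, 0.0281, 0.0661]
tool_rot: [3.141, -0.0, -0.012]
contact_force: [0.0, 0.4, -0.4]
opening: 0.0219
grip_force: 25.0
```

Call:
step_arm(
  motion=[
    [[0.03,0,0],0],
    [[0.06,0,0],0],
    [[0.08,0,0],0],
    [[0.08,0,0],0],
  ],
)

```text
time: 9.3
tool_pos: [0.5775, 0.0281, 0.0659]
tool_rot: [3.142, 0.001, -0.012]
contact_force: [-1.9, -0.2, 0.2]
opening: 0.0217
grip_force: 25.0
```

Call:
step_arm(
  motion=[
    [[0.02,0,0],0],
    [[0.04,0,0],0],
    [[0.05,0,0],0],
    [[0.05,0,0],0],
  ],
)

```text
time: 9.8
tool_pos: [0.5776, 0.0282, 0.0653]
tool_rot: [-3.141, 0.008, -0.012]
contact_force: [-11.3, -0.4, 2.9]
opening: 0.0222
grip_force: 25.0
```

Contact with the end wall at x=0.5776, 11 N, matching the predicted home of 0.576. Releasing and lifting.

Call:
step_arm(
  motion=[
    [[-0.03,0,0],0],
    [[-0.03,0,0],0],
  ],
)

```text
time: 10.05
tool_pos: [0.5776, 0.0281, 0.0655]
tool_rot: [-3.142, 0.004, -0.012]
contact_force: [-6.1, -0.6, 0.9]
opening: 0.0213
grip_force: 25.0
```

Call:
step_arm(
  motion=[
    [[-0.03,0,0],0],
    [[-0.03,0,0],0],
    [[-0.03,0,0],0],
    [[-0.03,0,0],0],
  ],
  hand=120,
)

```text
time: 10.55
tool_pos: [0.5777, 0.028, 0.0663]
tool_rot: [3.141, -0.001, -0.012]
contact_force: [0.0, -0.0, -0.4]
opening: 0.0483
grip_force: 0.0
```

Call:
step_arm(
  motion=[
    [[-0.03,0,-0.5],0],
    [[-0.03,0,-1.2],0],
    [[-0.8,0,-1.8],0],
    [[-0.8,0,-1.8],0],
    [[-0.8,0,-1.8],0],
  ],
  hand=90,
)

```text
time: 11.18
tool_pos: [0.5297, 0.0286, 0.1741]
tool_rot: [3.141, -0.001, -0.012]
contact_force: [-0.2, 0.0, -0.3]
opening: 0.0592
grip_force: 0.0
```

```bash
python3 go.py .436 .3245 .15 -.481
```

```text
t 11.175 pos [0.5297 0.0286 0.1741] rot [ 3.1414e+00 -9.0000e-04 -1.2300e-02] F [-0.2  0.  -0.3] 
move [-1.623 -4.913  0.399] spin 0.4687
```

Call:
step_arm(
  motion=[
    [[-1.62,-4.91,0.4],0.469],
    [[-1.62,-4.91,0.4],0.469],
    [[-1.62,-4.91,0.4],0.469],
    [[-1.62,-4.91,0.4],0.469],
    [[-1.62,-4.91,0.4],0.469],
    [[-1.62,-4.91,0.4],0.469],
    [[-1.62,-4.91,0.4],0.469],
    [[-1.62,-4.91,0.4],0.469],
    [[-1.62,-4.91,0.4],0.469],
  ],
)

```text
time: 12.3
tool_pos: [0.4365, 0.3231, 0.1501]
tool_rot: [3.141, -0.0, -0.483]
contact_force: [-0.3, 0.1, -0.3]
opening: 0.0594
grip_force: 0.0
```

```bash
python3 go.py .436 .325 .04 -.481
python3 - <<'E'
from cell import robot
import cv2,numpy as np
t=robot.read_camera("top")["pixels"][:,:,::-1]; s=robot.read_camera("side")["pixels"][:,:,::-1]
z=lambda a:cv2.resize(a,None,fx=5,fy=5,interpolation=cv2.INTER_CUBIC)
cv2.imwrite("pics/m5.png",np.hstack([z(t[140:250,315:395]),z(s[120:230,250:330])])) 
cv2.imwrite("pics/side5.png",s)
E
```

```text
t 12.3 pos [0.4365 0.3231 0.1501] rot [ 3.1414e+00 -2.0000e-04 -4.8340e-01] F [-0.3  0.1 -0.3] 
move [-0.023 -0.024  1.834] spin -0.0024
```

View pics/m5.png

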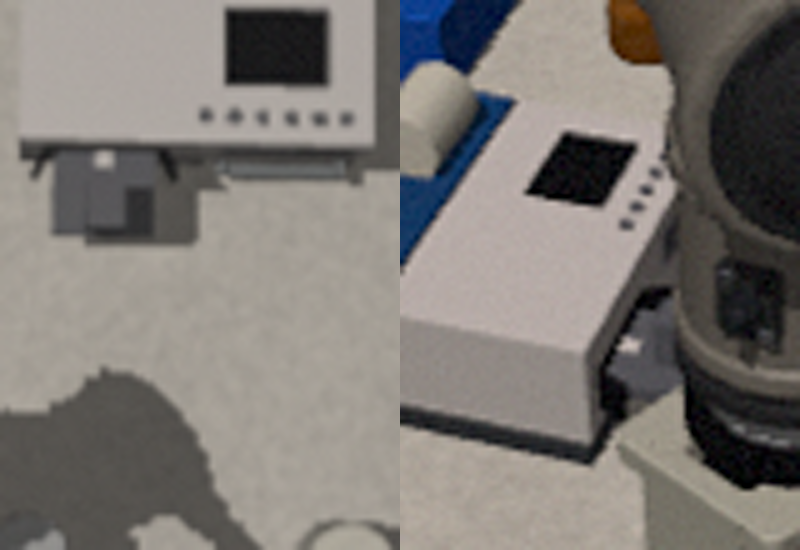

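The tray is home: its rear protrudes about 17 px below the face, and its grip block at (336,181) stands level. Descending on the wedge.

Call:
step_arm(
  motion=[
    [[-0.01,-0.02,0.8],0],
    [[-0.01,-0.02,1.6],0],
    [[-0.01,-0.02,1.83],0],
    [[-0.01,-0.02,1.83],0],
    [[-0.01,-0.02,1.83],0],
  ],
)

```text
time: 13.02
tool_pos: [0.437, 0.3263, 0.0421]
tool_rot: [-3.139, -0.002, -0.481]
contact_force: [0.4, -0.0, -0.5]
opening: 0.0592
grip_force: 0.0
```

Call:
step_arm(
  motion=[
    [[0,0,0],0],
    [[0,0,0],0],
    [[0,0,0],0],
    [[0,0,0],0],
    [[0,0,0],0],
    [[0,0,0],0],
  ],
  hand=255,
  squeeze=45,
)

```text
time: 13.78
tool_pos: [0.4358, 0.3257, 0.0405]
tool_rot: [3.142, -0.0, -0.481]
contact_force: [-1.6, -0.5, 5.5]
opening: 0.0295
grip_force: 45.0
```

Call:
step_arm(
  motion=[
    [[0,0,-0.8],0],
    [[0,0,-1.6],0],
    [[0,0,-2],0],
    [[0,0,-2],0],
    [[0,0,-2],0],
  ],
)

```text
time: 14.4
tool_pos: [0.435, 0.3253, 0.1586]
tool_rot: [3.139, 0.001, -0.481]
contact_force: [0.5, 0.2, -2.3]
opening: 0.0299
grip_force: 45.0
```

```bash
python3 go.py .450 -.0750 .16 -.0115
```

```text
t 14.4 pos [0.435  0.3253 0.1586] rot [ 3.1392e+00  1.5000e-03 -4.8130e-01] F [ 0.5  0.2 -2.3] 
move [ 3.31   5.797 -0.014] spin -0.4698
```

Call:
step_arm(
  motion=[
    [[3.31,5.8,0],-0.47],
    [[3.31,5.8,0],-0.47],
    [[3.31,5.8,0],-0.47],
    [[3.31,5.8,0],-0.47],
    [[3.31,5.8,0],-0.47],
    [[3.31,5.8,0],-0.47],
    [[3.31,5.8,0],-0.47],
    [[3.31,5.8,0],-0.47],
    [[3.31,5.8,0],-0.47],
    [[3.31,5.8,0],-0.47],
  ],
)

```text
time: 15.65
tool_pos: [0.4504, -0.0735, 0.1598]
tool_rot: [-3.141, 0.001, -0.01]
contact_force: [0.1, 0.2, -1.4]
opening: 0.0298
grip_force: 45.0
```

```bash
python3 go.py .450 -.0755 .0415 -.0115
```

```text
t 15.65 pos [ 0.4504 -0.0735  0.1598] rot [-3.141e+00  1.200e-03 -9.600e-03] F [ 0.1  0.2 -1.4] 
move [-0.004  0.035  1.971] spin 0.0019
```

Call:
step_arm(
  motion=[
    [[0,0.035,0.8],0.002],
    [[0,0.035,1.5],0.002],
    [[0,0.035,1.85],0.002],
    [[0,0.035,1.95],0.002],
    [[0,0.035,1.97],0.002],
    [[0,0.035,1.97],0.002],
  ],
)

```text
time: 16.4
tool_pos: [0.4514, -0.0767, 0.0429]
tool_rot: [3.141, -0.002, -0.013]
contact_force: [0.2, 0.4, -1.5]
opening: 0.0299
grip_force: 45.0
```

Call:
step_arm(
  motion=[
    [[0,0,0.01],0],
    [[0,0,0.02],0],
    [[0,0,0.03],0],
    [[0,0,0.03],0],
  ],
)

```text
time: 16.9
tool_pos: [0.4508, -0.0769, 0.0405]
tool_rot: [3.141, -0.0, -0.013]
contact_force: [-0.8, 0.1, 1.3]
opening: 0.0296
grip_force: 45.0
```

```bash
python3 - <<'E'
from cell import robot
import cv2,numpy as np
def crop(im,u,v,w,h,s):
    im=cv2.resize(im[v:v+h,u:u+w],None,fx=s,fy=s,interpolation=cv2.INTER_CUBIC)
    for i in range(0,w,10): cv2.putText(im,str(u+i),(i*s,8),0,.3,(0,0,255),1); cv2.line(im,(i*s,10),(i*s,14),(0,0,255),1)
    for i in range(0,h,10): cv2.putText(im,str(v+i),(0,i*s+4),0,.3,(0,0,255),1); cv2.line(im,(20,i*s),(25,i*s),(0,0,255),1)
    return im
t=robot.read_camera("top")["pixels"][:,:,::-1]; s=robot.read_camera("side")["pixels"][:,:,::-1]
cv2.imwrite("pics/m6.png",np.hstack([crop(t,340,155,65,60,7),crop(s,295,145,45,60,7)]))
cv2.imwrite("pics/side6.png",s)
E
python3 go.py .510 -.0755 .0405 -.0115
```

```text
t 17.0 pos [ 0.4508 -0.0769  0.0405] rot [ 3.1414e+00 -3.0000e-04 -1.3300e-02] F [-1.7  0.   2.7] 
move [ 0.986 -0.036  0.   ] spin -0.0018
```

View pics/m6.png

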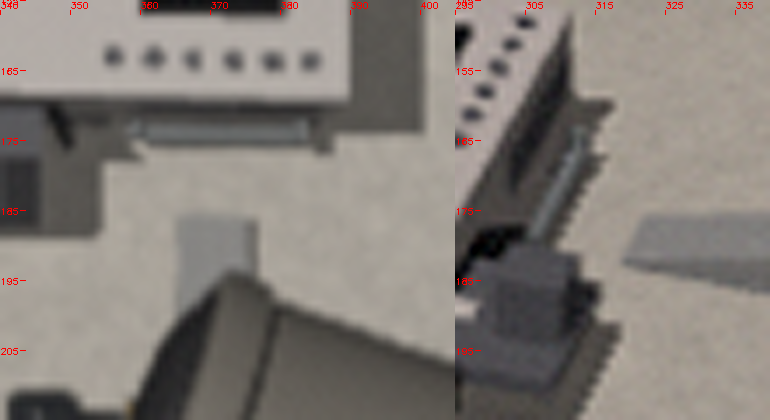

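The wedge tip is at u 365–375, row 185.7, and the bar spans u 360–384 at row 173.7. So the wedge is aligned within the bar's span. Now the x distance.

Run:
```python
from h import *
print(proj("top",[[.5708,-.078,.004],[.6067,-.078,.016],[.6036,-.078,.016]]))
b=.0; 
for v,z in((185.7,.004),(173.7,.018)):
    for bias in(0,1.4):
        print(z,bias,least_squares(lambda q:proj("top",[q[0],-.078,z])[0][1]-(v-bias),[.6]).x)
```

```text
[[370.0059 184.8934]
 [370.489  172.4233]
 [370.4932 173.4548]]
0.004 0 [0.5684]
0.004 1.4 [0.5726]
0.018 0 [0.6026]
0.018 1.4 [0.6068]
```

Call:
step_arm(
  motion=[
    [[0.15,0.02,0],0],
    [[0.3,0.02,0],0],
    [[0.45,0.02,0],0],
    [[0.6,0.02,0],0],
    [[0.75,0.02,0],0],
    [[0.9,0.02,0],0],
    [[0.98,0.02,0],0],
    [[0.98,0.02,0],0],
  ],
)

```text
time: 18.0
tool_pos: [0.5099, -0.0788, 0.0405]
tool_rot: [3.141, -0.0, -0.013]
contact_force: [-2.4, -0.1, 4.7]
opening: 0.0293
grip_force: 45.0
```

Call:
step_arm(
  motion=[
    [[0.02,0,0],0],
    [[0.05,0,0],0],
    [[0.05,0,0],0],
  ],
)

```text
time: 18.38
tool_pos: [0.5122, -0.0788, 0.0405]
tool_rot: [-3.142, 0.001, -0.013]
contact_force: [-4.4, -0.3, 6.9]
opening: 0.0299
grip_force: 45.0
```

Call:
step_arm(
  motion=[
    [[0.02,0,0],0],
    [[0.05,0,0],0],
    [[0.05,0,0],0],
  ],
)

```text
time: 18.75
tool_pos: [0.5152, -0.0788, 0.0405]
tool_rot: [-3.142, 0.001, -0.013]
contact_force: [-4.8, 0.8, 6.8]
opening: 0.0298
grip_force: 45.0
```

Call:
step_arm(
  motion=[
    [[0.02,0,0],0],
    [[0.05,0,0],0],
    [[0.05,0,0],0],
  ],
)

```text
time: 19.12
tool_pos: [0.5156, -0.0786, 0.0405]
tool_rot: [-3.141, 0.006, -0.013]
contact_force: [-14.7, -0.2, 14.6]
opening: 0.0299
grip_force: 45.0
```

Call:
step_arm(
  motion=[
    [[0.02,0,0],0],
    [[0.05,0,0],0],
    [[0.05,0,0],0],
  ],
)

```text
time: 19.5
tool_pos: [0.5174, -0.0784, 0.0405]
tool_rot: [-3.14, 0.009, -0.013]
contact_force: [-19.5, -1.5, 18.5]
opening: 0.0298
grip_force: 45.0
```

Bar contact is at x≈0.5152, so the target is about 0.535. I'll ease the downward press a little while pushing on.

Call:
step_arm(
  motion=[
    [[0,0,-0.01],0],
    [[0.03,0,-0.015],0],
    [[0.06,0,-0.015],0],
    [[0.06,0,-0.015],0],
  ],
)

```text
time: 20.0
tool_pos: [0.5221, -0.0784, 0.0405]
tool_rot: [-3.14, 0.007, -0.013]
contact_force: [-10.8, -0.2, 5.3]
opening: 0.0297
grip_force: 45.0
```

Call:
step_arm(
  motion=[
    [[0.03,0,0],0],
    [[0.06,0,0],0],
    [[0.06,0,0],0],
  ],
)

```text
time: 20.38
tool_pos: [0.5258, -0.0784, 0.0405]
tool_rot: [-3.14, 0.007, -0.013]
contact_force: [-11.1, 0.5, 6.3]
opening: 0.0299
grip_force: 45.0
```

Call:
step_arm(
  motion=[
    [[0.03,0,0],0],
    [[0.06,0,0],0],
    [[0.09,0,0],0],
    [[0.12,0,0],0],
    [[0.14,0,0],0],
    [[0.14,0,0],0],
  ],
)

```text
time: 21.12
tool_pos: [0.5341, -0.0785, 0.0405]
tool_rot: [-3.14, 0.007, -0.013]
contact_force: [-10.5, -0.1, 6.5]
opening: 0.0297
grip_force: 45.0
```

Run:
```python
from cell import robot
import cv2,numpy as np
def z(im,u,v,w,h,s): return cv2.resize(im[v:v+h,u:u+w],None,fx=s,fy=s,interpolation=cv2.INTER_CUBIC)
s=robot.read_camera("side")["pixels"][:,:,::-1]
cv2.imwrite("pics/side7.png",s)
a=cv2.imread("pics/side6.png")
cv2.imwrite("pics/m7.png",np.hstack([z(a,255,150,65,70,6),z(s,255,150,65,70,6)]))
# lift from patch shift: front-left corner area vs. stable patch
from h import *
g=lambda i:cv2.cvtColor(i,6).astype(np.float32)
def sh(u,v,w,h): return cv2.phaseCorrelate(g(a)[v:v+h,u:u+w],g(s)[v:v+h,u:u+w])
print("front",sh(274,184,22,22),"buttons/disp",sh(270,140,32,30),"back-left",sh(215,165,24,24))
R=Rt.from_euler("z",-.012)
an=np.array([.702,-.025,0])
for L in(0,.005):
    th=L/.186; X=lambda l:[.09+(l[0]-.09)*np.cos(th)-0+(l[2]-.016)*np.sin(th),l[1],.016+(.09-l[0])*np.sin(th)+(l[2]-.016)*np.cos(th)]
    print(L,proj("side",R.apply([X((-.09,.1,.078)),X((-.09,.1,.016)),X((-.05,-.04,.078))])+an))
o=robot.observe();print(o["tool_pos"],o["tool_rot"],o["contact_force"])
```

```text
front ((-0.5592901869774227, -0.6040968749146689), 0.9306769553158019) buttons/disp ((-0.9325914700386484, -0.5792849330580747), 0.9389473954836528) back-left ((-0.3249965930793106, -0.21245053157385563), 0.99716374443637)
0 [[286.5235 189.7089]
 [287.9125 207.904 ]
 [290.6346 155.1515]]
0.005 [[285.7569 188.1032]
 [287.7844 206.5305]
 [289.975  153.9304]]
[ 0.5342 -0.0785  0.0405] [-3.1404  0.007  -0.0128] [-10.3057  -0.0586   5.8651]
```

View pics/m7.png

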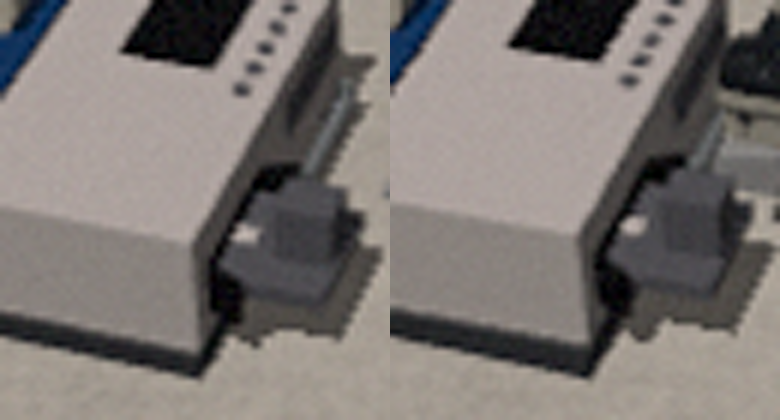

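The right half (now) shows the head's front corner raised by about 1.5 px, a thicker dark base band, and the tray unmoved. I'll quantify this quickly.

Run:
```python
import cv2,numpy as np
a=cv2.imread("pics/side6.png",0).astype(np.float32);s=cv2.imread("pics/side7.png",0).astype(np.float32)
for n,(u,v,w,h) in dict(corner=(270,182,18,18),buttons=(280,143,28,26),base_static=(180,200,90,60),wallstatic=(60,100,120,90)).items():
    W=np.eye(2,3,dtype=np.float32)
    c,W=cv2.findTransformECC(a[v:v+h,u:u+w],s,np.float32([[1,0,u],[0,1,v]]),cv2.MOTION_TRANSLATION,(3,200,1e-5),None,3)
    print(n,c,W[:,2]-[u,v])
```

```text
corner 0.9925327325503206 [-1.08053589 -1.42860413]
buttons 0.9959250873295052 [-0.56723022 -1.07748413]
base_static 0.9979147168410936 [ 0.00419617 -0.05180359]
wallstatic 0.9908606227566887 [-0.00289154 -0.02786255]
```

Lift is about 4.5 mm, so I'll push about 2 mm further and hold.

Call:
step_arm(
  motion=[
    [[0.03,0,0],0],
    [[0.03,0,0],0],
    [[0.03,0,0],0],
    [[0.03,0,0],0],
  ],
)

```text
time: 21.68
tool_pos: [0.536, -0.0786, 0.0405]
tool_rot: [-3.14, 0.007, -0.013]
contact_force: [-10.4, 0.2, 6.0]
opening: 0.0296
grip_force: 45.0
```

Run:
```python
from cell import robot
import cv2,numpy as np
c=robot.read_camera("side")["pixels"][:,:,::-1]
a=cv2.imread("pics/side6.png",0).astype(np.float32);s=cv2.cvtColor(np.ascontiguousarray(c),6).astype(np.float32)
for n,(u,v,w,h) in dict(corner=(270,182,18,18),buttons=(280,143,28,26)).items():
    k,W=cv2.findTransformECC(a[v:v+h,u:u+w],s,np.float32([[1,0,u],[0,1,v]]),cv2.MOTION_TRANSLATION,(3,200,1e-5),None,3); print(n,k,W[:,2]-[u,v])
o=robot.observe();print(o["tool_pos"],o["tool_rot"],o["contact_force"],o["grip_force"])
```

```text
corner 0.9923357775812017 [-1.08874512 -1.55778503]
buttons 0.996367213812255 [-0.68844604 -1.19528198]
[ 0.53608888 -0.07855712  0.0404952 ] [-3.1403926   0.0067454  -0.01281186] [-10.9339623   -1.02251037   5.46369396] 44.99683856964111
```

Lift is about 5 mm, steady, with the wedge gripped. Handing in.

```bash
python3 -c "
from cell import robot
print(robot.hand_in())"
```

```text
the job is handed in; nothing more can be done
None
```

The job is handed in, with no verdict returned: the tray is fully home in its slot and released, and the wedge, still gripped, holds the analyser's front edge up by about 5 mm, measured from the side camera.

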